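# Find the snug slot for a cup-box divider

### The arm

A 6-joint arm with a two-finger parallel gripper is mounted at the origin on the work surface. World frame = base frame: x ahead of the robot, y to its left, z up, the work surface at z = 0. Lengths are in m, angles in rad, forces in N, time in s.
With the tool pointing down it reaches from about 0.275 to 0.725 m from the base axis. Payload 15.9 kg.
Tool frame: the origin (TCP) lies at the very end of the fingers, on their centre line; the grasp point (between the pads) lies 19 mm behind it; z points along the fingers, x is the direction in which the jaws open and shut, and the axes are right-handed (so a half turn about z gives the same grasp; the last joint's range is limited). The gripper opens to 85 mm and grips with 20 to 120 N. Pads are 22 mm wide; open, the fingers measure 114 mm over their backs; the gripper's body (76 mm by 85 mm) begins 54 mm behind the grasp point. The pads swing forward as they close: fully open they stand 13 mm farther back than shut.
Start: joints at [-1.125, 0.213, -0.034, 1.323, 0, 1.571], TCP at [0.216, -0.451, 0.231] pointing down, gripper open.
Joint ranges: [-2.98, 2.98], [-0.74, 1.72], [-1.14, 1.35], [-2.1, 2.04], [-1.57, 1.44], [-3.14, 3.14]. Speed limits (rad/s): [1.89, 1.89, 2.39, 2.57, 3.14, 3.14].

### API

Orientations are given as a unit quaternion [x, y, z, w].
In Python, from cell import bot gives the robot as it stands.
- The arm moves only by the tool drive_tool, never from a script. Its argument "series" is text: rows parted by semicolons, each of 7 numbers parted by spaces: the shift along the tool's x, y, z in units of 60 mm (1.0 is 60 mm), then the turn, a rotation vector about the tool's x, y, z in units of 6 degrees (1.0 is 6 degrees), then the opening, from 0 (shut) to 1 (fully open). A call has 1 to 12 rows; each row is the pose to reach, as a shift and turn from the pose measured when the call began, along the tool's axes at that moment; what a row does not reach only later rows make up. A row lasts 1/8 s, in which the tool goes at most 62.5 mm and 10.7 degrees, less where a joint would pass 70% of its speed; a pose out of reach is approached as far as the arm can. A call with a gripper value outside its range is refused whole. The fingers move at their own pace and stop on an object; the grip force is fixed at half the most. Time passes only in rows, so rows that repeat a pose let the fingers close. It gives the time, the measured TCP pose, the force and the opening at its end, in the units of the state.
- bot.get_state(): the state, without advancing time (a new reading comes with each control period).
- bot.get_image(name): name is "side" or "top"; returns (picture, depth): 400x640x3 uint8, blue, green, red; 400x640 float32, m along the optical axis (not along the pixel's ray), 0 where there is no reading.
- bot.camera_params(name): a dict with "K" (3x3 intrinsics, pixels), "R" (3x3) and "t" (3): a world point X has camera coordinates R X + t. Camera axes: x right, y down, z forward; pixel columns grow to the right and rows downward; lengths in m; the calibration is good to about 2 mm. A picture is of the moment at which its call begins. camera_params takes no time and is no camera call.
- bot.close_job(): hands the job in, once; it reports no verdict.
The state is a dict: "t": time; "qpos": joint angles; "qd": joint speeds; "effort": joint torques, N m; "position": TCP position; "ee_rot": TCP orientation; "wrist_force": force on the tool from outside, world axes, zero at the start; "moment": the same for the moment, N m; "gripper_width": opening from 0.0 (shut) to 1.0 (fully open).
Only numpy, scipy, OpenCV 4.12 (cv2) and the standard library are available. Lean on these libraries where they do the work, as an engineer would, in place of code of your own. Each camera call takes 0.05 s, during which the arm holds its last target.

### The job

Put away the cup-box divider that stands in the yellow holder: set its foot down on the narrowest slot of the cream rack, at the yellow end, then step it along slot by slot and push it fully home in the first slot that accepts it, so that its collar lies on the rack, and let go. Feel your way gently, never pressing on the rack with more than about 25 N, and leave the other dividers and everything else on the table where they are.

Things in the scene. Friction and masses are not known exactly. Their poses are not given: they have to be found in the camera images.
- divider_a: one of 3 look-alike upright dividers, 0.1 to 0.2 kg. Origin: underside centre of its foot; x through its thickness, y its width, z up. Foot 58 mm wide, 22 tall, 8, 12 or 16 thick (each has another; which is not told; hidden in the holder); grey collar 30 (x) by 70 (y), z 22 to 28; clear panel 5 thick, 64 wide, z 28 to 88; orange grip block 12 thick (x), 36 wide (y), z 74 to 100
- divider_b: one of 3 look-alike upright dividers, 0.1 to 0.2 kg. Origin: underside centre of its foot; x through its thickness, y its width, z up. Foot 58 mm wide, 22 tall, 8, 12 or 16 thick (each has another; which is not told; hidden in the holder); grey collar 30 (x) by 70 (y), z 22 to 28; clear panel 5 thick, 64 wide, z 28 to 88; orange grip block 12 thick (x), 36 wide (y), z 74 to 100
- divider_c: one of 3 look-alike upright dividers, 0.1 to 0.2 kg. Origin: underside centre of its foot; x through its thickness, y its width, z up. Foot 58 mm wide, 22 tall, 8, 12 or 16 thick (each has another; which is not told; hidden in the holder); grey collar 30 (x) by 70 (y), z 22 to 28; clear panel 5 thick, 64 wide, z 28 to 88; orange grip block 12 thick (x), 36 wide (y), z 74 to 100
- holder_yellow: yellow holder, fixed, 50 (x) by 78 (y), 27 mm tall. Pocket 20 (x) by 66 (y) mm, open on top: a divider hangs in it by its collar, its foot 2 mm off the pocket floor. Origin: underside centre, 8 mm above the table; axes as the divider in it. The 3 holders stand in a row, 90 mm apart along y, in changing order
- holder_left: white holder, fixed, 50 (x) by 78 (y), 27 mm tall. Pocket 20 (x) by 66 (y) mm, open on top: a divider hangs in it by its collar, its foot 2 mm off the pocket floor. Origin: underside centre, 8 mm above the table; axes as the divider in it. The 3 holders stand in a row, 90 mm apart along y, in changing order
- holder_right: white holder, fixed, 50 (x) by 78 (y), 27 mm tall. Pocket 20 (x) by 66 (y) mm, open on top: a divider hangs in it by its collar, its foot 2 mm off the pocket floor. Origin: underside centre, 8 mm above the table; axes as the divider in it. The 3 holders stand in a row, 90 mm apart along y, in changing order
- rack: grey tray of the slotted rack, 152 (x) by 104 (y), 30 mm tall, fixed. Origin: centre of its underside on the table; x runs along the ladder from the narrow (yellow) end to the wide end. Dragging a foot over the rungs takes as much force as presses it down, at times more
- ladder: cream ladder in the tray, 136 (x) by 88 (y) by 30 mm, flat top 46 mm above the table. Slots 6, 10, 14, 18, 22 mm wide in order along +x, 11 mm rungs between, the first rung yellow. Lies on foam: gives straight down only, from 2.6 N on, 1.5 N per mm, 10 mm at most. A foot's snug slot is 2 mm wider than it, the slot before 2 mm too narrow. Origin: underside centre, axes as rack
- slot1 (a point): centre of the mouth of slot 1 of the rack (6 mm wide along x, 68 mm long along y, 25 mm deep), level with the top of the ladder; x points along the ladder towards the wider slots, z up
- slot2 (a point): centre of the mouth of slot 2 of the rack (10 mm wide along x, 68 mm long along y, 25 mm deep), level with the top of the ladder; x points along the ladder towards the wider slots, z up
- slot3 (a point): centre of the mouth of slot 3 of the rack (14 mm wide along x, 68 mm long along y, 25 mm deep), level with the top of the ladder; x points along the ladder towards the wider slots, z up
- slot4 (a point): centre of the mouth of slot 4 of the rack (18 mm wide along x, 68 mm long along y, 25 mm deep), level with the top of the ladder; x points along the ladder towards the wider slots, z up
- slot5 (a point): centre of the mouth of slot 5 of the rack (22 mm wide along x, 68 mm long along y, 25 mm deep), level with the top of the ladder; x points along the ladder towards the wider slots, z up
- kraft_cups: stack of brown paper cups, upside down, 80 mm wide, 111 mm tall; leave it alone. Origin: centre of its underside
- paper_cups: stack of white paper cups, upside down, 80 mm wide, 99 mm tall; leave it alone. Origin: centre of its underside
- mug: cream mug, 80 mm wide, 90 mm tall; leave it alone. Origin: centre of its underside
- moka_pot: cream stove-top coffee pot, 105 mm wide, 190 mm tall; leave it alone. Origin: centre of its underside
- bean_jar: amber glass jar with a wooden cap, 70 mm wide, 110 mm tall; leave it alone. Origin: centre of its underside
- spoon: steel spoon, 150 mm long, lying; leave it alone. Origin near its middle
Not all that is in view belongs to the job. Leave any purple look-alike of the rack alone.

How it is judged:
By the outcome, as a careful person would: the job done as asked, in the order asked, and still so for the second after the job is handed in, with the robot touching nothing.
It also fails if it takes over 64 s, if anything falls off the work surface, if the arm or the gripper's body presses on something with over 40 N, if the wrist force passes 120 N, or if a joint passes its speed limit or range.

## Working session

There is one attempt and no reset: what is moved stays moved. The work goes in short steps, Python scripts to look and compute and a tool call to move; the robot and the scene stay as the last step left them, time stands still between calls to the robot, and variables do not carry over. Pictures are saved under pics/ and viewed, and the job is handed in when it is done.

Besides the shell and the picture viewer there is one more tool, called after "Emit:" as name(argument=value, ...) on one line, values as JSON. drive_tool: Moves the arm, as the interface text tells. Its arguments: {"type":"object","properties":{"series":{"type":"string"}},"required":["series"]}

```bash
ls; mkdir -p pics; python3 - <<'E'
from cell import bot
import cv2,numpy as np
for n in("top","side"):
    p,d=bot.get_image(n); cv2.imwrite(f"pics/{n}0.png",p); np.save(f"pics/{n}0.npy",d)
    c=bot.camera_params(n); print(n,c)
print(bot.get_state())
E
```

```text
pics
top {'K': array([[371.21781269,   0.        , 313.69412321],
       [  0.        , 371.21781269, 200.78423756],
       [  0.        ,   0.        ,   1.        ]]), 'R': array([[-0.02379973, -0.99953047, -0.01929781],
       [-0.99262769,  0.02592129, -0.11839911],
       [ 0.11884374,  0.01633767, -0.99277855]]), 't': array([0.00928433, 0.55543759, 1.06079152])}
side {'K': array([[503.48700789,   0.        , 320.06008839],
       [  0.        , 503.48700789, 194.90524192],
       [  0.        ,   0.        ,   1.        ]]), 'R': array([[-0.81353836, -0.58135912, -0.0133006 ],
       [-0.41157231,  0.5918002 , -0.69309506],
       [ 0.41080843, -0.55838526, -0.72072348]]), 't': array([0.40684175, 0.26893426, 1.46930484])}
{'t': 0.1, 'qpos': array([-1.12499900e+00,  2.13301013e-01, -3.49661228e-02,  1.32348500e+00,
        2.49027492e-05,  1.57076621e+00]), 'qd': array([-0.00118213, -0.00053825,  0.00189699,  0.00187724, -0.00289849,
        0.00197513]), 'effort': array([ 4.32806206e-03, -6.87247467e+01,  4.87808669e+01,  1.21872593e-02,
        3.01051523e-04, -3.05504545e-05]), 'position': array([ 0.21547133, -0.45086974,  0.2308806 ]), 'ee_rot': array([ 8.45932695e-01, -5.33289460e-01, -3.97627408e-04, -2.65406772e-04]), 'wrist_force': array([ 0.83403736,  0.38430855, -0.42836663]), 'moment': array([0.0640383 , 0.02230598, 0.03912732]), 'gripper_width': 1.0019170661739307}
```

View pics/top0.png

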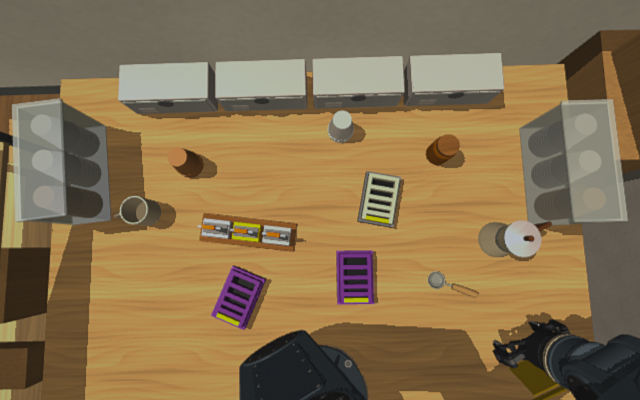

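View pics/side0.png

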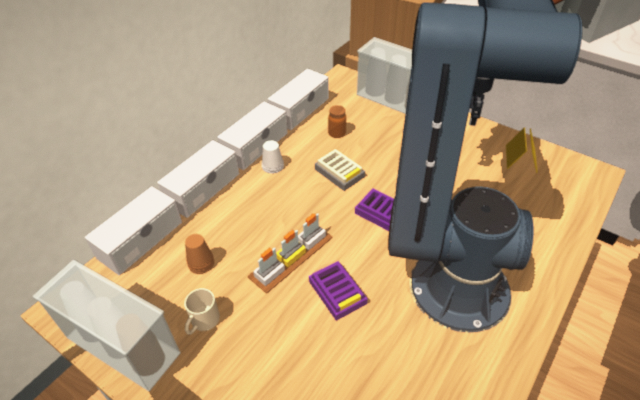

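```bash
python3 - <<'E'
import cv2,numpy as np
t=cv2.imread('pics/top0.png'); s=cv2.imread('pics/side0.png')
a=cv2.resize(t[205:260,190:310],None,fx=6,fy=6,interpolation=cv2.INTER_NEAREST)
cv2.imwrite('pics/a1.png',a)
b=cv2.resize(t[165:235,350:412],None,fx=8,fy=8,interpolation=cv2.INTER_NEAREST)
cv2.imwrite('pics/b1.png',b)
c=cv2.resize(s[205:295,240:340],None,fx=6,fy=6,interpolation=cv2.INTER_NEAREST)
d=cv2.resize(s[140:195,305:375],None,fx=8,fy=8,interpolation=cv2.INTER_NEAREST)
cv2.imwrite('pics/c1.png',c);cv2.imwrite('pics/d1.png',d)
E
```

```text
(no output)
```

View pics/a1.png

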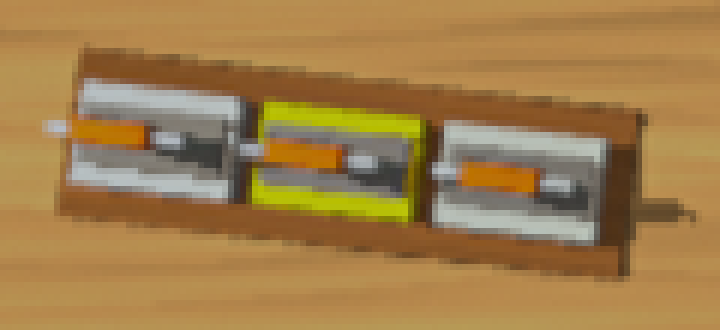

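View pics/b1.png

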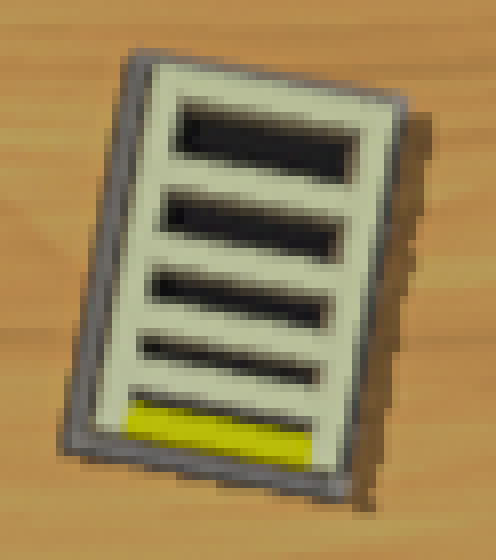

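View pics/c1.png

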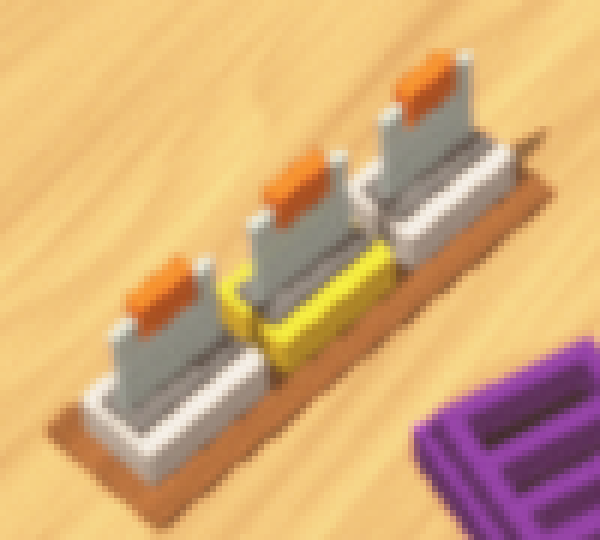

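View pics/d1.png

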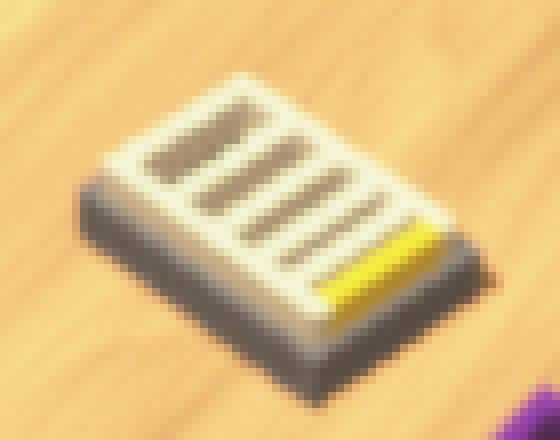

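```bash
cat > h.py <<'E'
import cv2,numpy as np
from cell import bot
CP={n:bot.camera_params(n) for n in("top","side")}
def ray(n,uv,z):
    c=CP[n];uv=np.atleast_2d(np.asarray(uv,float))
    o=-c['R'].T@c['t']
    d=np.c_[uv,np.ones(len(uv))]@np.linalg.inv(c['K']).T@c['R']
    return o+d*((z-o[2])/d[:,2])[:,None]
def proj(n,X):
    c=CP[n];p=(np.atleast_2d(X)@c['R'].T+c['t'])@c['K'].T
    return p[:,:2]/p[:,2:]
def comps(n,img,lo,hi,box,minA=15):
    m=cv2.inRange(cv2.cvtColor(img,cv2.COLOR_BGR2HSV),lo,hi)
    b=np.zeros_like(m);x0,y0,x1,y1=box;b[y0:y1,x0:x1]=m[y0:y1,x0:x1]
    k,l,st,ce=cv2.connectedComponentsWithStats(b)
    return b,l,[(st[i,4],ce[i],i) for i in range(1,k) if st[i,4]>=minA]
E
python3 - <<'E'
from h import *
for n in CP: print(n,-CP[n]['R'].T@CP[n]['t'])
I={n:cv2.imread(f'pics/{n}0.png') for n in CP}
for n,box in(("top",(190,205,310,260)),("side",(240,205,340,295))):
    print(n,"orange")
    b,l,cs=comps(n,I[n],(5,180,120),(18,255,255),box,20)
    for A,c,i in cs: 
        print(A,c,ray(n,c,.113 if n=='top' else .107))
    b,l,cs=comps(n,I[n],(24,140,100),(36,255,255),box,20)
    print("yellow")
    for A,c,i in cs: print(A,c)
    pts=np.argwhere(b)[:,::-1].astype(float)
    X=ray(n,pts,.035)[:,:2]*1000
    r=cv2.minAreaRect(X.astype(np.float32)); print(r)
    print("hsv sample",)
hsv=cv2.cvtColor(I['top'],cv2.COLOR_BGR2HSV)
for p in((372,195),(379,190),(353,170),(363,216),(395,220),(391,190),(372,178)): print(p,hsv[p[1],p[0]])
hs=cv2.cvtColor(I['side'],cv2.COLOR_BGR2HSV)
for p in((335,160),(318,160),(330,172),(322,175),(346,176)): print(p,hs[p[1],p[0]])
E
```

```text
top [ 0.42549527 -0.02244855  1.11907355]
side [-0.16193555  0.89780398  1.25077074]
top orange
110 [222.19090909 217.3       ] [[0.50707944 0.24481746 0.113     ]]
141 [272.69503546 223.0070922 ] [[0.48806274 0.10690596 0.113     ]]
35 [241.45714286 230.48571429] [[0.46988356 0.19208203 0.113     ]]
46 [272.80434783 234.13043478] [[0.45794796 0.10693159 0.113     ]]
294 [245.10544218 243.10204082] [[0.43561342 0.18220819 0.113     ]]
yellow
221 [246.07692308 231.61538462]
((470.26898193359375, 196.59979248046875), (80.69108581542969, 51.71865463256836), 82.26778411865234)
hsv sample
side orange
59 [310.37288136 218.71186441] [[0.45608206 0.10938854 0.107     ]]
65 [289.12307692 235.6       ] [[0.46827577 0.19786968 0.107     ]]
70 [266.62857143 253.62857143] [[0.48008632 0.28647851 0.107     ]]
yellow
96 [294.47916667 253.66666667]
26 [278.76923077 253.15384615]
((470.7677001953125, 196.3887176513672), (80.49536895751953, 52.56071472167969), 81.75495910644531)
hsv sample
(372, 195) [ 34  48 181]
(379, 190) [22 75 99]
(353, 170) [ 18 144 183]
(363, 216) [ 35  45 191]
(395, 220) [ 16 137 110]
(391, 190) [ 36  50 192]
(372, 178) [ 29  54 118]
(335, 160) [ 24  61 226]
(318, 160) [ 25  56 241]
(330, 172) [ 18  76 194]
(322, 175) [ 15 119 208]
(346, 176) [ 29 177 245]
```

```bash
python3 - <<'E'
from h import *
I={n:cv2.imread(f'pics/{n}0.png') for n in CP}
hsv=cv2.cvtColor(I['top'],cv2.COLOR_BGR2HSV); print([hsv[231,x] for x in range(232,250,2)])
b,l,cs=comps("top",I["top"],(5,225,170),(16,255,255),(190,205,310,260),10)
for A,c,i in cs: print(A,c,ray("top",c,.111))
for n,box,lo in(("top",(350,165,412,235),(30,25,130)),("side",(305,140,375,195),(18,20,205))):
    b,l,cs=comps(n,I[n],lo,(40,95,255),box,1)
    b2,_,_=comps(n,I[n],(24,150,120),(34,255,255),box,1)
    if n=='side':
        b2,_,_=comps(n,I[n],(26,110,210),(34,255,255),box,1)
    m=b|b2
    cv2.imwrite(f'pics/m_{n}.png',cv2.resize(m[box[1]:box[3],box[0]:box[2]],None,fx=7,fy=7,interpolation=0))
    k,l,st,ce=cv2.connectedComponentsWithStats(m); j=1+np.argmax(st[1:,4]); m=(l==j)
    pts=np.argwhere(m)[:,::-1]
    print(n,cv2.minAreaRect((ray(n,pts,.046)[:,:2]*1000).astype(np.float32)))
    ys=np.argwhere(b2)[:,::-1]; print('yellow',cv2.minAreaRect((ray(n,ys,.046)[:,:2]*1000).astype(np.float32)))
E
```

```text
[array([ 13,  60, 119], dtype=uint8), array([ 17, 221, 179], dtype=uint8), array([ 19, 254, 187], dtype=uint8), array([ 19, 252, 187], dtype=uint8), array([ 18, 249, 186], dtype=uint8), array([ 18, 247, 188], dtype=uint8), array([ 18, 246, 190], dtype=uint8), array([ 15, 255, 153], dtype=uint8), array([107,  11, 164], dtype=uint8)]
top ((557.89208984375, -198.6367950439453), (88.86701965332031, 137.6932373046875), 78.13907623291016)
yellow ((496.3575744628906, -186.357421875), (65.50475311279297, 12.190624237060547), 78.16194915771484)
side ((558.9659423828125, -198.6364288330078), (95.19886016845703, 139.61761474609375), 78.3281021118164)
yellow ((498.24993896484375, -187.04580688476562), (62.193328857421875, 11.918526649475098), 77.91301727294922)
```

```bash
python3 - <<'E'
from h import *
from scipy.spatial.transform import Rotation as R
I=cv2.imread('pics/top0.png')
b,l,cs=comps("top",I,(17,225,165),(21,255,255),(190,205,310,260),10)
for A,c,i in cs: print(A,c,ray("top",c,.113))
s=bot.get_state(); M=R.from_quat(s['ee_rot']).as_matrix(); print(M.round(4))
# candidate tool: z down, x along divider x
for sg in(1,-1):
  for yaw in(-7.8,-11.85):
    a=np.radians(yaw); x=sg*np.array([np.cos(a),np.sin(a),0]); z=np.array([0,0,-1.]); T=np.c_[x,np.cross(z,x),z]
    print(sg,yaw,np.degrees(R.from_matrix(M.T@T).as_rotvec())/6)
for P in([.4705,.1965,.16],[.4705,.1965,.081]): print((M.T@(np.array(P)-s['position'])/.06).round(3))
E
```

```text
33 [207.63636364 226.6969697 ] [[0.48244545 0.28448327 0.113     ]]
33 [240.         230.45454545] [[0.47006549 0.19605182 0.113     ]]
33 [273.         234.27272727] [[0.45755127 0.1064051  0.113     ]]
[[ 4.312e-01 -9.023e-01 -4.000e-04]
 [-9.023e-01 -4.312e-01  9.000e-04]
 [-1.000e-03 -0.000e+00 -1.000e+00]]
1 -7.8 [-4.73104827e-03  8.25347206e-03 -9.44266096e+00]
1 -11.85 [-4.41122081e-03  8.36762977e-03 -8.76766101e+00]
-1 -7.8 [9.68630425e-03 5.55237512e-03 2.05573364e+01]
-1 -11.85 [1.00162060e-02 5.28031203e-03 2.12323364e+01]
[-7.901 -8.487  1.189]
[-7.9   -8.487  2.506]
```

Emit:
drive_tool(series="-7.9 -8.487 1.0 0 0 -9.44 0.5;-7.9 -8.487 1.0 0 0 -9.44 0.5;-7.9 -8.487 1.0 0 0 -9.44 0.5;-7.9 -8.487 1.0 0 0 -9.44 0.5;-7.9 -8.487 1.0 0 0 -9.44 0.5;-7.9 -8.487 1.0 0 0 -9.44 0.5;-7.9 -8.487 1.0 0 0 -9.44 0.5;-7.9 -8.487 1.0 0 0 -9.44 0.5;-7.9 -8.487 1.0 0 0 -9.44 0.5;-7.9 -8.487 1.0 0 0 -9.44 0.5;-7.9 -8.487 1.0 0 0 -9.44 0.5;-7.9 -8.487 1.0 0 0 -9.44 0.5")

```text
t: 1.6
position: [0.4707, 0.1994, 0.1702]
ee_rot: [0.998, -0.067, -0.001, -0.0]
wrist_force: [-1.3, 0.2, -0.4]
gripper_width: 0.502
```

```bash
cat >> h.py <<'E'
from scipy.spatial.transform import Rotation as R
def delta(P,yaw):
    s=bot.get_state(); M=R.from_quat(s['ee_rot']).as_matrix()
    a=np.radians(yaw); x=np.array([np.cos(a),np.sin(a),0]); z=np.array([0,0,-1.]); T=np.c_[x,np.cross(z,x),z]
    print('t',s['t'],'pos',s['position'].round(4),'F',s['wrist_force'].round(2),'M',s['moment'].round(3),'w',round(s['gripper_width'],3))
    print('shift',(M.T@(np.array(P)-s['position'])/.06).round(3),'turn',(np.degrees(R.from_matrix(M.T@T).as_rotvec())/6).round(3))
    return M
E
python3 - <<'E'
from h import *
delta([.4703,.1964,.081],-7.9)
E
```

```text
t 1.6 pos [0.4707 0.1994 0.1702] F [-1.35  0.22 -0.4 ] M [-0.103  0.002 -0.022] w 0.502
shift [0.003 0.05  1.487] turn [-0.005  0.017  0.045]
```

Emit:
drive_tool(series="0 0.05 0.5 0 0 0.05 0.5;0 0.05 1.1 0 0 0.05 0.5;0 0.05 1.49 0 0 0.05 0.5;0 0.05 1.49 0 0 0.05 0.5;0 0.05 1.49 0 0 0.05 0")

```text
t: 2.22
position: [0.4706, 0.1963, 0.0818]
ee_rot: [0.998, -0.069, -0.0, -0.0]
wrist_force: [-0.3, 1.1, -0.2]
gripper_width: 0.3
```

Emit:
drive_tool(series="0 0 0 0 0 0 0;0 0 0 0 0 0 0;0 0 0 0 0 0 0;0 0 0 0 0 0 0")

```text
t: 2.72
position: [0.471, 0.1963, 0.0827]
ee_rot: [0.998, -0.069, 0.0, -0.001]
wrist_force: [-1.1, -0.4, 7.1]
gripper_width: 0.124
```

```bash
python3 - <<'E'
from h import *
delta([.4703,.1964,.081],-7.9)
E
```

```text
t 2.725 pos [0.471  0.1963 0.0827] F [-1.1  -0.44  7.15] M [-0.22   0.283 -0.014] w 0.124
shift [-0.012  0.001  0.028] turn [-0.013 -0.002 -0.01 ]
```

Emit:
drive_tool(series="0 0 -0.3 0 0 0 0;0 0 -0.8 0 0 0 0;0 0 -1.5 0 0 0 0;0 0 -2.2 0 0 0 0;0 0 -2.2 0 0 0 0")

```text
t: 3.35
position: [0.4724, 0.1968, 0.2177]
ee_rot: [0.998, -0.069, 0.003, -0.002]
wrist_force: [0.8, 0.1, -2.8]
gripper_width: 0.131
```

```bash
python3 - <<'E'
from h import *
# slot1 centre
a=np.radians(-11.85);C=np.array([.5583,-.1986]);u=np.array([np.cos(a),np.sin(a)])
p=C-.054*u; print(p)
delta([p[0],p[1],.22],-11.85)
p_,d=bot.get_image('side'); cv2.imwrite('pics/s2.png',p_)
tc=proj('side',bot.get_state()['position'])[0]; print(tc)
x,y=map(int,tc); x0=max(0,x-50);y0=max(0,y-50)
cv2.imwrite('pics/s2c.png',cv2.resize(p_[y0:y+60,x0:x+50],None,fx=5,fy=5,interpolation=0))
E
```

```text
[ 0.50545082 -0.18751109]
t 3.35 pos [0.4724 0.1968 0.2177] F [ 0.77  0.06 -2.77] M [-0.013 -0.039 -0.018] w 0.131
shift [ 1.432  6.267 -0.056] turn [-0.04  -0.044  0.649]
[286.21862498 209.86852027]
```

View pics/s2c.png

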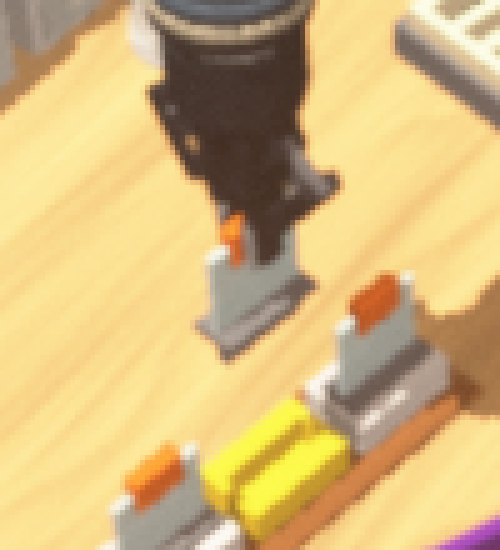

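Emit:
drive_tool(series="1.432 6.267 0 0 0 0.65 0;1.432 6.267 0 0 0 0.65 0;1.432 6.267 0 0 0 0.65 0;1.432 6.267 0 0 0 0.65 0;1.432 6.267 0 0 0 0.65 0;1.432 6.267 0 0 0 0.65 0;1.432 6.267 0 0 0 0.65 0;1.432 6.267 0 0 0 0.65 0;1.432 6.267 0 0 0 0.65 0")

```text
t: 4.53
position: [0.5046, -0.1865, 0.2146]
ee_rot: [0.995, -0.103, 0.001, -0.002]
wrist_force: [0.9, 0.3, -2.1]
gripper_width: 0.126
```

```bash
cat >> h.py <<'E'
RC=np.array([.5583,-.1986]);YAW=-11.85
RU=np.array([np.cos(np.radians(YAW)),np.sin(np.radians(YAW))]);RV=np.array([-RU[1],RU[0]])
def rel():
    s=bot.get_state();p=s['position'];d=p[:2]-RC;f=s['wrist_force']
    print('rack x %.2f y %.2f  footz %.2f mm  Fx %.1f Fy %.1f Fz %.1f'%(d@RU*1e3,d@RV*1e3,(p[2]-.0697)*1e3,f[:2]@RU,f[:2]@RV,f[2]),'M',s['moment'].round(2))
def go(rx,fz,ry=0):
    p=RC+RU*rx/1e3+RV*ry/1e3
    delta([p[0],p[1],fz/1e3+.0697],YAW);rel()
E
python3 - <<'E'
from h import *
go(-54,52)
E
```

```text
t 4.525 pos [ 0.5046 -0.1865  0.2146] F [ 0.87  0.28 -2.13] M [-0.019  0.063 -0.011] w 0.126
shift [0.016 0.019 1.548] turn [-0.031 -0.014  0.011]
rack x -55.07 y 0.81  footz 144.89 mm  Fx 0.8 Fy 0.5 Fz -2.1 M [-0.02  0.06 -0.01]
```

Emit:
drive_tool(series="0.016 0.02 0.7 0 0 0 0;0.016 0.02 1.3 -0.03 0 0 0;0.016 0.02 1.48 -0.03 0 0 0;0.016 0.02 1.5 -0.03 0 0 0;0.016 0.02 1.5 -0.03 0 0 0")

```text
t: 5.15
position: [0.5062, -0.1876, 0.126]
ee_rot: [0.995, -0.102, 0.002, 0.0]
wrist_force: [0.0, 0.1, -1.7]
gripper_width: 0.128
```

```bash
python3 - <<'E'
from h import *
go(-54,46)
for n in CP:
    p,d=bot.get_image(n); x,y=map(int,proj(n,bot.get_state()['position'])[0]); cv2.imwrite(f'pics/{n}3.png',cv2.resize(p[y-50:y+60,x-60:x+60],None,fx=5,fy=5,interpolation=0))
E
```

```text
t 5.15 pos [ 0.5062 -0.1876  0.126 ] F [ 0.02  0.06 -1.74] M [-0.04  -0.001 -0.024] w 0.128
shift [-0.014  0.001  0.171] turn [ 0.002 -0.032  0.015]
rack x -53.20 y 0.08  footz 56.27 mm  Fx 0.0 Fy 0.1 Fz -1.7 M [-0.04 -0.   -0.02]
```

View pics/side3.png

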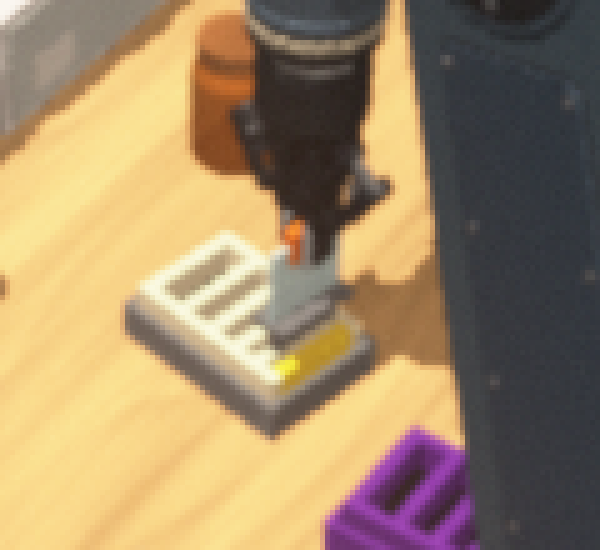

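View pics/top3.png

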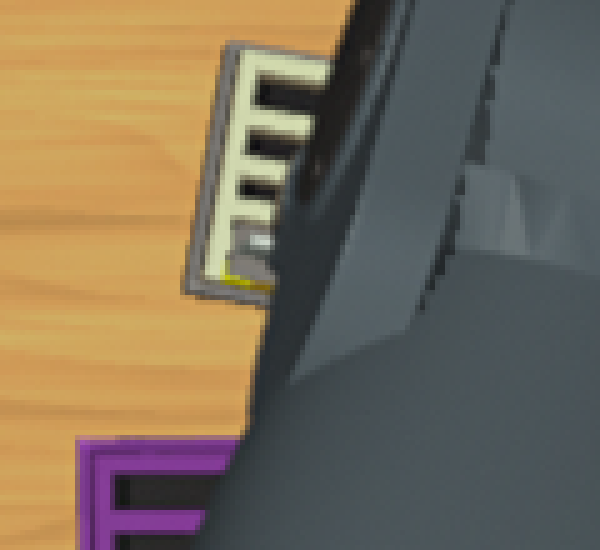

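Emit:
drive_tool(series="-0.014 0 0.1 0 -0.03 0 0;-0.014 0 0.16 0 -0.03 0 0;-0.014 0 0.2 0 -0.03 0 0;-0.014 0 0.22 0 -0.03 0 0;-0.014 0 0.22 0 -0.03 0 0")

```text
t: 5.88
position: [0.5055, -0.1877, 0.1128]
ee_rot: [0.995, -0.103, 0.0, 0.0]
wrist_force: [-1.5, -0.4, 4.2]
gripper_width: 0.13
```

```bash
python3 - <<'E'
from h import *
go(-54,46)
E
```

```text
t 5.875 pos [ 0.5055 -0.1877  0.1128] F [-1.54 -0.42  4.19] M [0.023 0.368 0.028] w 0.13
shift [-0.001 -0.002 -0.049] turn [ 0.003 -0.004  0.012]
rack x -53.96 y -0.15  footz 43.08 mm  Fx -1.4 Fy -0.7 Fz 4.2 M [0.02 0.37 0.03]
```

Emit:
drive_tool(series="0 0 -0.15 0 0 0 0;0.1 0 -0.18 0 0 0 0;0.317 0 -0.18 0 0 0 0;0.317 0 -0.18 0 0 0 0;0.317 0 -0.1 0 0 0 0;0.317 0 -0.04 0 0 0 0;0.317 0 -0.01 0 0 0 0;0.317 0 0 0 0 0 0;0.317 0 0 0 0 0 0")

```text
t: 7.0
position: [0.5241, -0.1916, 0.1129]
ee_rot: [0.995, -0.103, 0.0, 0.0]
wrist_force: [0.2, 0.4, -1.9]
gripper_width: 0.131
```

```bash
python3 - <<'E'
from h import *
go(-35,43)
E
```

```text
t 7.0 pos [ 0.5241 -0.1916  0.1129] F [ 0.19  0.4  -1.89] M [ 0.025  0.014 -0.041] w 0.131
shift [-0.001 -0.003  0.003] turn [ 0.003 -0.006  0.012]
rack x -34.92 y -0.15  footz 43.19 mm  Fx 0.1 Fy 0.4 Fz -1.9 M [ 0.03  0.01 -0.04]
```

Emit:
drive_tool(series="0 0 0.04 0 0 0 0;0 0 0.08 0 0 0 0;0 0 0.12 0 0 0 0;0 0 0.12 0 0 0 0")

```text
t: 7.5
position: [0.5239, -0.1915, 0.1054]
ee_rot: [0.995, -0.103, 0.0, 0.0]
wrist_force: [-0.1, 0.9, -1.5]
gripper_width: 0.131
```

```bash
python3 - <<'E'
from h import *
go(-35,24)
E
```

```text
t 7.5 pos [ 0.5239 -0.1915  0.1054] F [-0.06  0.92 -1.54] M [ 0.02   0.06  -0.005] w 0.131
shift [ 0.002 -0.002  0.195] turn [ 0.002 -0.001  0.012]
rack x -35.12 y -0.15  footz 35.68 mm  Fx -0.3 Fy 0.9 Fz -1.5 M [ 0.02  0.06 -0.01]
```

Emit:
drive_tool(series="0 0 0.06 0 0 0 0;0 0 0.12 0 0 0 0;0 0 0.17 0 0 0 0;0 0 0.2 0 0 0 0;0 0 0.22 0 0 0 0;0 0 0.22 0 0 0 0")

```text
t: 8.25
position: [0.5239, -0.1916, 0.0924]
ee_rot: [0.995, -0.103, 0.0, 0.0]
wrist_force: [-2.1, -0.5, 3.4]
gripper_width: 0.135
```

```bash
python3 - <<'E'
from h import *
go(-35,22)
E
```

```text
t 8.25 pos [ 0.5239 -0.1916  0.0924] F [-2.12 -0.52  3.35] M [0.138 0.501 0.013] w 0.135
shift [ 0.002 -0.003  0.011] turn [ 0.003 -0.002  0.012]
rack x -35.10 y -0.18  footz 22.65 mm  Fx -2.0 Fy -0.9 Fz 3.4 M [0.14 0.5  0.01]
```

Emit:
drive_tool(series="0 0 0.02 0 0 0 0;0 0 0.04 0 0 0 0;0 0 0.04 0 0 0 0")

```text
t: 8.62
position: [0.524, -0.1916, 0.0901]
ee_rot: [0.995, -0.103, 0.0, 0.0]
wrist_force: [-3.4, 0.4, 5.5]
gripper_width: 0.128
```

```bash
python3 - <<'E'
from h import *
go(-35,24)
E
```

```text
t 8.625 pos [ 0.524  -0.1916  0.0901] F [-3.41  0.39  5.52] M [ 0.137  0.656 -0.002] w 0.128
shift [ 0.    -0.003 -0.06 ] turn [ 0.004 -0.005  0.011]
rack x -35.03 y -0.21  footz 20.38 mm  Fx -3.4 Fy -0.3 Fz 5.5 M [ 0.14  0.66 -0.  ]
```

Emit:
drive_tool(series="0 0 -0.025 0 0 0 0;0 0 -0.045 0 0 0 0;0 0 -0.045 0 0 0 0;0 0 -0.045 0 0 0 0.2;0 0 -0.045 0 0 0 0.4;0 0 -0.045 0 0 0 0.5;0 0 -0.045 0 0 0 0.5;0 0 -0.045 0 0 0 0.5")

```text
t: 9.62
position: [0.524, -0.1916, 0.0928]
ee_rot: [0.995, -0.103, 0.0, 0.0]
wrist_force: [-0.0, -0.2, 0.0]
gripper_width: 0.501
```

Emit:
drive_tool(series="0 0 -0.3 0 0 0 0.5;0 0 -0.8 0 0 0 0.5;0 0 -1.5 0 0 0 0.5;0 0 -2.3 0 0 0 0.5;-1 0 -3.2 0 0 0 0.5;-2 0 -3.4 0 0 0 0.5;-3 0 -3.4 0 0 0 0.5;-3 0 -3.4 0 0 0 0.5")

```text
t: 10.62
position: [0.3453, -0.1542, 0.2976]
ee_rot: [0.995, -0.103, 0.001, 0.001]
wrist_force: [0.2, -0.7, -0.1]
gripper_width: 0.501
```

```bash
python3 - <<'E'
from h import *
rel()
for n in CP:
    p,d=bot.get_image(n); cv2.imwrite(f'pics/{n}4.png',p)
    x,y=map(int,proj(n,[.524,-.1916,.07])[0]); cv2.imwrite(f'pics/{n}4c.png',cv2.resize(p[y-50:y+50,x-60:x+60],None,fx=5,fy=5,interpolation=0))
    b,l,cs=comps(n,p,(4,200,130),(21,255,255),(x-25,y-40,x+25,y+25),8)
    for A,c,i in cs: print(n,A,c,ray(n,c,.124 if n=='top' else .118),[ (ray(n,c,.12)[0,:2]-RC)@RU,(ray(n,c,.12)[0,:2]-RC)@RV])
E
```

```text
rack x -217.62 y -0.26  footz 227.95 mm  Fx 0.4 Fy -0.6 Fz -0.1 M [-0.01 -0.07 -0.03]
top 61 [382.62295082 206.85245902] [[ 0.52337642 -0.19073774  0.124     ]] [np.float64(-0.03526982921846867), np.float64(-5.8133506405743674e-05)]
side 32 [347.03125 154.0625 ] [[ 0.5202599  -0.18783529  0.118     ]] [np.float64(-0.041012364756248525), np.float64(0.004352358009247345)]
```

View pics/side4c.png

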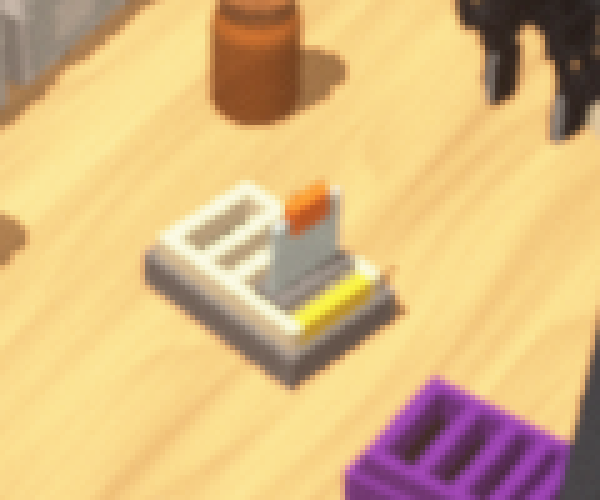

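View pics/top4c.png

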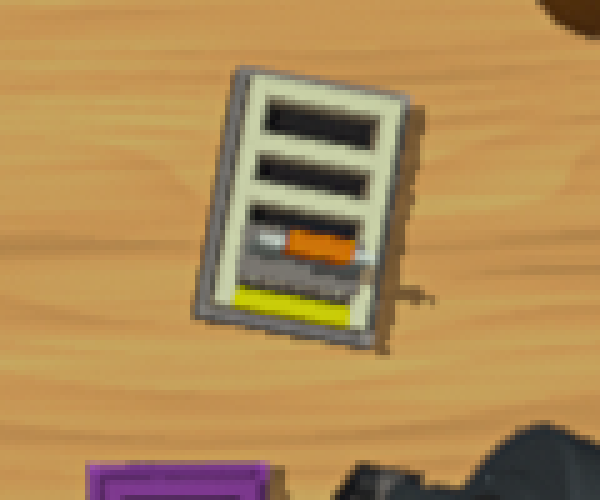

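View pics/side4.png

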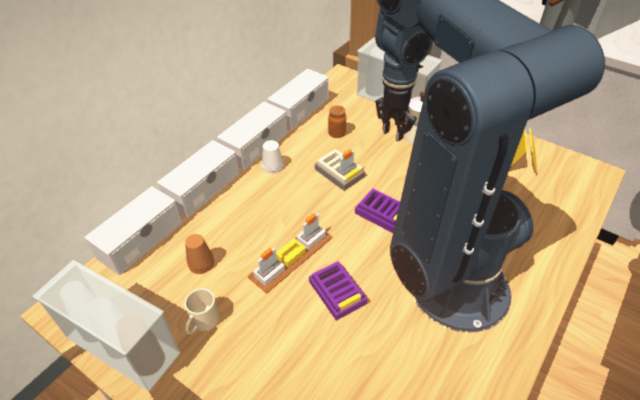

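```bash
python3 - <<'E'
from h import *
print(ray('side',[347.03,154.06],.112))
bot.close_job()
E
```

```text
[[ 0.52388385 -0.1935939   0.112     ]]
the job is handed in; nothing more can be done
```

The divider from the yellow holder is now fully home in slot 2 (10 mm) of the cream rack, its collar on the ladder. I let go, backed the arm off and handed the job in at about 11 s.

- **Slot 1:** I set the foot down on it with about 6 N. It was refused, and only the foam gave, by about 2.3 mm.
- **Slot 2:** I lifted the divider, stepped it one slot along and lowered it again. It went in without resistance. I then pushed it home until the collar met the ladder at the expected height, with at most about 7 N in any reading.
- **Last checks:** The final pictures show the divider upright in slot 2, 35.3 mm towards the yellow end from the rack centre (35 expected). The two other dividers and the rest of the objects in view look unmoved. The gripper is clear, with the force reading near zero.
- **One reading disagreed at first:** In the side view, the grip block came out about 6 mm off along the rack when I assumed a height of 118 mm. At 112 mm, which fits the visible faces of a seated grip block, it agrees with the top view to about 3 mm.

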